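# Pin the crank on the hand mincer

### The job

Put the mincer's crank on for work: take the linch pin from the wooden stand, feel for the cross hole in the crank shaft and push the pin down through it until its collar sits on the shaft, with the open ring towards the shaft's nose, then swing the ring down over the nose until it bears on the pin's tip. The shaft has end play and the hole may lie a few millimetres either way: go gently, never lean hard on the shaft with the pin, and leave the other things on the counter where they are.

Things in the scene. Friction and masses are not known exactly. Their poses are not given: they have to be found in the camera images.
- mincer: cast hand mincer fixed to the counter. Origin under the middle of its 170 x 120 mm foot, z up, x from the crank end (-x) to the open mouth (+x). Hopper rim 126 mm across, centred 20 mm to +x, 283 mm up. At the crank end a level steel shaft, 24 x 24 mm square, carries the crank; the crank arm hangs from its boss, with a wooden handle pointing to -x 125 mm below the shaft
- shaft_point (a point): point on the shaft's axis, 126 mm to -x of the mincer's origin, 175 mm up; axes as the mincer's. Fixed to the mincer, not to the shaft: shaft and crank slide together along x with 16 mm of end play, and the shaft's cross hole has been left anywhere from 8 mm to -x to 8 mm to +x of this point, which no reading tells. The shaft takes about 12 N to slide and stays where left
- shaft_top (a point): 12 mm above shaft_point, level with the shaft's top face at crank angle 0. The cross hole there is a plain round hole, 11 mm across, square through the shaft and crossing its axis. From the hole's centre the shaft's nose ends 12 mm to -x, and the crank boss (38 mm across, 15 mm long) begins 15 mm to +x
- crank (a joint): angle of shaft and crank about the mincer's +x axis (rad, right-handed); 0: cross hole upright and crank arm hanging straight down. At a positive angle the hole's upper mouth leans to the mincer's -y. It takes about 0.15 N m to turn and stays where left
- pin_tab (a point): steel linch pin: centre of its flat gripping tab, 16 mm along pin x, 10 mm along pin y, 26 mm along pin z (13 mm below to 13 mm above the point). Pin z points from tip to tab. At the start the pin stands upright in the stand's hole with its collar on the wood and its ring laid open to pin -x, and can turn there. Below the tab is a head, 16 x 14 x 9 mm, with the ring's pivots on its y sides
- pin_collar (a point): centre of the underside of the pin's collar, 25 mm below pin_tab. The collar is 19 mm across and 3 mm thick. Below it is the shank, 9 mm across and 37 mm long, square-ended with a 0.5 mm chamfer
- pin_mid (a point): point on the axis of the pin's shank, 12 mm below pin_collar: it lies on the shaft's axis when the pin is home in the shaft
- ring (a joint): angle of the pin's wire ring about its pivot, which lies along pin y, 7 mm above pin_collar. 0: open, square to the pin, towards pin -x; 1.42: shut, hanging down and bearing on the shank's tip. The pivot is tight (0.1 N m, some 3 N on the wire) and the ring stays where it is left. Only over the shaft's nose (pin -x to mincer -x) can it shut
- ring_end (a point): far end of the ring's wire, 44 mm from the pivot, at the middle of its curve. The ring is round, 50 mm across outside and 42 mm inside, of 4 mm wire, its ends at the pivots; the 24 mm shaft passes through it as it shuts
- stand: hardwood stand fixed to the counter, 150 x 80 x 48 mm (x, y, z), origin under its centre; the pin's hole is 40 mm to -x of the centre, 44 mm deep; three mincer plates 61 mm across are threaded on a dowel 38 mm to +x, up to 78 mm high
- pot_lid: bystander: cast aluminium pot lid, 166 mm across, 65 mm high with its black knob, lying on the trivet; origin at the centre of its rim plane
- trivet: bystander: green silicone trivet, a disc 200 mm across and 7 mm thick; origin at the centre of its underside
- jar_a: bystander: amber glass condiment jar with a steel twist cap, 64 mm across, 95 mm high; origin at the centre of its base
- jar_b: bystander: clear glass condiment jar with a steel twist cap, 64 mm across, 95 mm high; origin at the centre of its base
- skimmer: bystander: steel skimmer lying flat, 350 mm long, 116 mm round dish at its +x end, handle to -x; origin near mid-length, on the counter
- pusher: bystander: the mincer's wooden food pusher standing on its foot, 44 mm across, 128 mm high; origin at the centre of its foot
- ring_nut: bystander: the mincer's ring nut lying flat, 106 mm outside, 80 mm inside, 24 mm high; origin at the centre of its underside
- dish: bystander: white ceramic bowl, 150 mm across, 50 mm high, under the mincer's mouth; origin at the centre of its base

How it is judged:
By the outcome, as a careful person would: the job done as asked, in the order asked, and still so for the second after the job is handed in, with the robot touching nothing.
It also fails if it takes over 61 s, if anything falls off the work surface, if the arm or the gripper's body presses on something with over 40 N, if the wrist force passes 120 N, or if a joint passes its speed limit or range.

### The arm

A 6-joint arm with a two-finger parallel gripper is mounted at the origin on the work surface. World frame = base frame: x ahead of the robot, y to its left, z up, the work surface at z = 0. Lengths are in m, angles in degrees, forces in N, time in s.
With the tool pointing down it reaches from about 0.325 to 0.775 m from the base axis. Payload 9.3 kg.
Tool frame: the origin (TCP) lies between the finger pads; the fingertips stand 19 mm ahead of it and the grasp point (between the pads) is the TCP; z points along the fingers, y is the line along which they close (so a half turn about z gives the same grasp; the last joint's range is limited). The gripper opens to 85 mm and grips with 20 to 120 N. Pads are 22 mm wide; open, the fingers measure 114 mm over their backs; the gripper's body (76 mm by 85 mm) begins 54 mm behind the grasp point. The pads swing forward as they close: fully open they stand 13 mm farther back than shut.
Start: joints at [-83.686, 14.817, 1.232, 76.415, 0, 81.257], TCP at [0.143, -0.531, 0.25] pointing down, gripper open.
Joint ranges: [-174.27, 174.27], [-52.1, 104.24], [-59.71, 78.15], [-110.17, 111.67], [-87.03, 83.33], [-180, 180]. Speed limits (degrees/s): [127.2, 127.2, 159.86, 180, 180, 180].

### API

Orientations are given as [roll, pitch, yaw] about the fixed x, y, z axes, in that order (R = Rz(yaw) Ry(pitch) Rx(roll)).
In Python, from station import ctrl gives the robot as it stands.
- The arm moves only by the tool jog_arm, never from a script. Its argument "steps" is a list of rows, each a list of 3 entries, a list of its own where there are three numbers: the shift along the tool's x, y, z in m, then the turn, a rotation vector about the tool's x, y, z in degrees, then the closure in counts, from 0 (fully open) to 255 (shut). In form: [[[x, y, z], [wx, wy, wz], grip], ...]. A call has 1 to 12 rows; each row shifts and turns the commanded pose from where the row before left it, along the tool's axes as they then stand; what a row does not reach is not made up. A row lasts 1/12 s, in which the tool goes at most 41.7 mm and 7.16 degrees, less where a joint would pass 70% of its speed; a pose out of reach is approached as far as the arm can. A call with a gripper value outside its range is refused whole. The fingers move at their own pace and stop on an object; "newtons" is the grip in N (left out, the last holds). Time passes only in rows, so rows that do not move let the fingers close. It gives the time, the measured TCP pose, the force, the opening and the grip force at its end, in the units of the state.
- ctrl.get_state(): the state, without advancing time (a new reading comes with each control period).
- ctrl.get_image(name): name is "scene" or "top" or "wrist"; returns (picture, depth): 480x640x3 uint8, red, green, blue; 480x640 float32, m along the optical axis (not along the pixel's ray), 0 where there is no reading.
- ctrl.camera_info(name): a dict with "fx", "fy", "cx", "cy" (pixels), "camera_from_world" (4x4, takes a point from world to camera coordinates). Camera axes: x right, y down, z forward; pixel columns grow to the right and rows downward; lengths in m; the calibration is good to about 2 mm. A picture is of the moment at which its call begins: read the wrist's pose just before it. camera_info takes no time and is no camera call; for the wrist camera it gives the pose at the moment of the call.
- ctrl.close_job(): hands the job in; it is judged then, once.
The state is a dict: "t": time; "joint_positions": joint angles; "joint_velocities": joint speeds; "tau": joint torques, N m; "tcp_pos": TCP position; "tcp_rot": TCP orientation; "force": force on the tool from outside, world axes, zero at the start; "wrist_torque": the same for the moment, N m; "gripper_width": opening from 0.0 (shut) to 1.0 (fully open); "finger_force": force on a finger pad.
Only numpy, scipy, OpenCV 4.12 (cv2) and the standard library are available. Lean on these libraries where they do the work, as an engineer would, in place of code of your own. Each camera call takes 0.05 s, during which the arm holds its last target. There are 200 camera calls.

## Working session

There is one attempt and no reset: what is moved stays moved. The work goes in short steps, Python scripts to look and compute and a tool call to move; the robot and the scene stay as the last step left them, time stands still between calls to the robot, and variables do not carry over. Pictures are saved under pics/ and viewed, at most 10 in all, crops included, and the job is handed in when it is done.

Besides the shell and the picture viewer there is one more tool, called after ">>>" by a JSON object that holds its "name" and its "arguments". jog_arm: Moves the arm, as the interface text tells. Its arguments: {"type":"object","properties":{"steps":{"type":"array"},"newtons":{"type":"number"}},"required":["steps"]}

```bash
mkdir -p pics; cat > h.py <<'E'
import numpy as np, cv2
from station import ctrl
def grab(n):
    ci=ctrl.camera_info(n); im,d=ctrl.get_image(n); return im,d,ci
def save(n,im): cv2.imwrite('pics/'+n,im[:,:,::-1])
def ray(ci,u,v):
    T=np.linalg.inv(ci['camera_from_world']); r=T[:3,:3]@np.array([(u-ci['cx'])/ci['fx'],(v-ci['cy'])/ci['fy'],1.]); return T[:3,3],r
def onz(ci,u,v,z):
    o,r=ray(ci,u,v); return o+r*(z-o[2])/r[2]
def cloud(d,ci):
    v,u=np.mgrid[:480,:640]; P=np.stack([(u-ci['cx'])/ci['fx']*d,(v-ci['cy'])/ci['fy']*d,d],-1)
    T=np.linalg.inv(ci['camera_from_world']); P=P@T[:3,:3].T+T[:3,3]; P[d==0]=np.nan; return P
E
python3 - <<'E'
from h import *
for n in('scene','top'):
    im,d,ci=grab(n); np.savez('pics/%s0.npz'%n,im=im,d=d,**{k:ci[k] for k in ci}); save(n+'0.png',im)
    print(n,ci)
print(ctrl.get_state())
E
```

```text
scene {'fx': 563.4032697183308, 'fy': 563.4032697183308, 'cx': 319.6129586621545, 'cy': 239.95084937514338, 'camera_from_world': array([[ 0.71237713,  0.70177857, -0.00506639, -0.47067662],
       [ 0.58028669, -0.59307985, -0.55814303, -0.22318882],
       [-0.39469759,  0.39466837, -0.82972929,  1.76101477],
       [ 0.        ,  0.        ,  0.        ,  1.        ]])}
top {'fx': 468.5708691098108, 'fy': 468.5708691098108, 'cx': 322.5949417060189, 'cy': 240.36590554714587, 'camera_from_world': array([[ 2.19578038e-02, -9.99755753e-01,  2.50779726e-03,
         5.29007695e-02],
       [-9.97069258e-01, -2.20825356e-02, -7.32479041e-02,
         6.08535128e-01],
       [ 7.32853920e-02, -8.92084452e-04, -9.97310611e-01,
         1.45442354e+00],
       [ 0.00000000e+00,  0.00000000e+00,  0.00000000e+00,
         1.00000000e+00]])}
{'t': 0.1, 'joint_positions': array([-8.36858727e+01,  1.48473658e+01,  1.19470132e+00,  7.64137566e+01,
       -1.47214005e-03,  8.12580539e+01]), 'joint_velocities': array([-0.04676707, -0.06514915,  0.08265314, -0.16010179,  0.02392805,
       -0.07496651]), 'tau': array([ 3.62924555e-03, -5.56694305e+01,  3.45069838e+01,  1.17310742e-02,
       -2.81100056e-04,  1.15178770e-05]), 'tcp_pos': array([ 0.14284803, -0.53090479,  0.24973229]), 'tcp_rot': array([-1.79934127e+02, -8.63992824e-03,  1.50560693e+01]), 'force': array([0.74383184, 0.71150557, 0.42234232]), 'wrist_torque': array([-0.02066691,  0.0377076 ,  0.06815792]), 'finger_force': 0.0, 'gripper_width': 1.0004477379393157}
```

View pics/scene0.png

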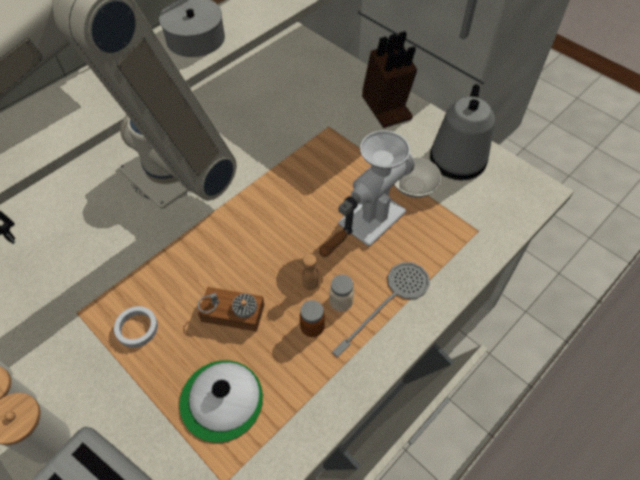

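View pics/top0.png

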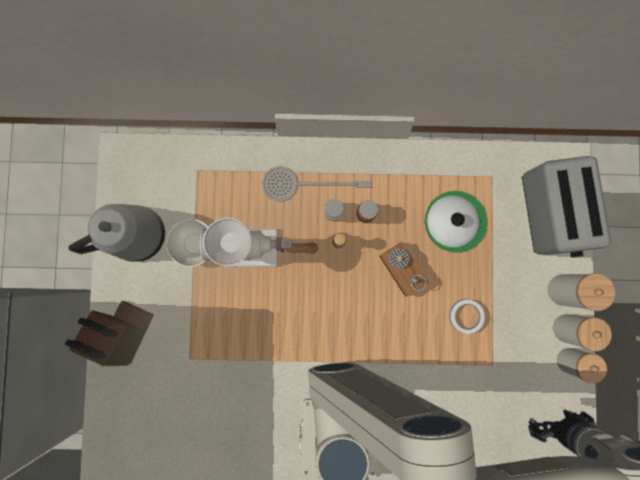

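The scene view shows the mincer (crank toward the robot's right) at about (370,200) and the stand with pin at (208,300). In the top view the hopper rim is at (228,242), the crank handle at (300,248), the stand at (405,268) and the pin's ring near (418,282).

```bash
python3 - <<'E'
from h import *
D={}
for n in('scene','top'):
    z=np.load('pics/%s0.npz'%n); ci={k:z[k] for k in('fx','fy','cx','cy','camera_from_world')}; D[n]=(z['im'],z['d'],ci)
A=[];
for n in D:
    im,d,ci=D[n]; P=cloud(d,ci)
    # mincer region
    R=(P[...,1]>-0.1)&(P[...,1]<0.4)&(P[...,0]>0.3)&(P[...,0]<0.75)
    m=R&(P[...,2]>0.272)&(P[...,2]<0.295); q=P[m]
    c,r=cv2.minEnclosingCircle(q[:,:2].astype(np.float32)); print(n,'rim',len(q),c,r)
    m=R&(P[...,2]>0.165)&(P[...,2]<0.23)&(P[...,1]<0.12); q=P[m]; print('shaft',len(q),q.min(0),q.max(0))
    for y in np.arange(-0.06,0.12,0.01):
        s=q[abs(q[:,1]-y)<.005]
        if len(s)>3: print(' y%.3f n%d x %.3f..%.3f zmax %.3f med x %.3f'%(y,len(s),s[:,0].min(),s[:,0].max(),s[:,2].max(),np.median(s[:,0])))
    R=(P[...,1]>-0.35)&(P[...,1]<-0.05)&(P[...,0]>0.4)&(P[...,0]<0.65)
    m=R&(P[...,2]>0.04)&(P[...,2]<0.056); q=P[m]; print(n,'stand',len(q),cv2.minAreaRect(q[:,:2].astype(np.float32)))
    m=R&(P[...,2]>0.066); q=P[m]; print('hi',len(q)); 
    k=cv2.connectedComponentsWithStats(m.astype(np.uint8))
    for i in range(1,k[0]):
        if k[2][i,4]>5: s=P[k[1]==i]; print('  ',k[2][i],s.mean(0),s.min(0),s.max(0))
im,d,ci=D['top']
crop=cv2.resize(im[215:305,180:440],None,fx=3,fy=3,interpolation=cv2.INTER_CUBIC); save('c1.png',crop)
E
```

```text
scene rim 618 (0.5775803327560425, 0.31473809480667114) 0.06733085960149765Traceback (most recent call last):
  File "<stdin>", line 12, in <module>
    return umr_minimum(a, axis, None, out, keepdims, initial, where)
ValueError: zero-size array to reduction operation minimum which has no identity
```

```bash
cat > a.py <<'E'
from h import *
D={}
for n in('scene','top'):
    z=np.load('pics/%s0.npz'%n); ci={k:z[k] for k in('fx','fy','cx','cy','camera_from_world')}; D[n]=(z['im'],z['d'],ci)
for n in D:
    im,d,ci=D[n]; P=cloud(d,ci)
    R=(P[...,1]>0.05)&(P[...,1]<0.45)&(P[...,0]>0.4)&(P[...,0]<0.75)
    q=P[R&(P[...,2]>0.272)&(P[...,2]<0.295)]
    print(n,'rim',len(q),cv2.minEnclosingCircle(q[:,:2].astype(np.float32)))
    q=P[R&(P[...,2]>0.01)&(P[...,2]<0.026)]; print('low',len(q),q.min(0),q.max(0))
    q=P[R&(P[...,2]>0.12)&(P[...,2]<0.24)&(P[...,1]<0.25)]
    for y in np.arange(0.06,0.25,0.01):
        s=q[abs(q[:,1]-y)<.005]
        if len(s)>3: print(' y%.3f n%d x %.3f..%.3f zmax %.3f top x %.3f'%(y,len(s),s[:,0].min(),s[:,0].max(),s[:,2].max(),np.median(s[s[:,2]>s[:,2].max()-.006][:,0])))
    R=(P[...,1]>-0.35)&(P[...,1]<-0.03)&(P[...,0]>0.4)&(P[...,0]<0.65)
    q=P[R&(P[...,2]>0.04)&(P[...,2]<0.056)]; print(n,'stand',len(q),cv2.minAreaRect(q[:,:2].astype(np.float32)))
    m=R&(P[...,2]>0.06)
    k=cv2.connectedComponentsWithStats(m.astype(np.uint8))
    for i in range(1,k[0]):
        if k[2][i,4]>5: s=P[k[1]==i]; print('  ',k[2][i],s.mean(0).round(3),s.min(0).round(3),s.max(0).round(3))
im,d,ci=D['top']
save('c1.png',cv2.resize(im[215:305,180:440],None,fx=3,fy=3,interpolation=cv2.INTER_CUBIC))
E
python3 a.py
```

```text
scene rim 618 ((0.5775803327560425, 0.31473809480667114), 0.06733085960149765)
low 1257 [0.40061459 0.05445047 0.01001938] [0.74921106 0.44945791 0.0259917 ]
 y0.150 n7 x 0.576..0.598 zmax 0.190 top x 0.586
 y0.160 n66 x 0.570..0.600 zmax 0.196 top x 0.581
 y0.170 n47 x 0.572..0.599 zmax 0.196 top x 0.588
 y0.180 n56 x 0.569..0.605 zmax 0.200 top x 0.586
 y0.190 n99 x 0.570..0.604 zmax 0.201 top x 0.587
 y0.200 n22 x 0.577..0.604 zmax 0.197 top x 0.590
 y0.210 n53 x 0.566..0.601 zmax 0.204 top x 0.582
 y0.220 n85 x 0.563..0.606 zmax 0.203 top x 0.584
 y0.230 n88 x 0.558..0.609 zmax 0.211 top x 0.586
 y0.240 n193 x 0.546..0.621 zmax 0.221 top x 0.586
scene stand 1174 ((0.5682211518287659, -0.25359734892845154), (0.15277868509292603, 0.24545542895793915), 33.34400939941406)
   [210 292   8  12  58] [ 0.493 -0.21   0.078] [ 0.485 -0.218  0.06 ] [ 0.499 -0.2    0.091]
   [232 293  25  23 430] [ 0.557 -0.167  0.069] [ 0.525 -0.196  0.06 ] [ 0.587 -0.135  0.085]
top rim 506 ((0.5798230171203613, 0.31604665517807007), 0.06329387426376343)
low 609 [0.41296055 0.05059212 0.01004355] [0.74869198 0.44977558 0.02599043]
 y0.160 n34 x 0.572..0.596 zmax 0.191 top x 0.580
 y0.170 n28 x 0.572..0.595 zmax 0.192 top x 0.577
 y0.180 n34 x 0.566..0.600 zmax 0.193 top x 0.579
 y0.190 n49 x 0.566..0.599 zmax 0.197 top x 0.585
 y0.200 n34 x 0.565..0.599 zmax 0.196 top x 0.585
 y0.210 n40 x 0.563..0.602 zmax 0.196 top x 0.580
 y0.220 n60 x 0.562..0.605 zmax 0.202 top x 0.583
 y0.230 n70 x 0.556..0.606 zmax 0.205 top x 0.580
 y0.240 n106 x 0.545..0.618 zmax 0.219 top x 0.590
top stand 914 ((0.5642085075378418, -0.2540655732154846), (0.15539783239364624, 0.23776087164878845), 33.61110305786133)
   [389 249  20  20 297] [ 0.555 -0.166  0.066] [ 0.525 -0.196  0.06 ] [ 0.583 -0.137  0.081]
   [410 277   7   6  27] [ 0.489 -0.208  0.08 ] [ 0.483 -0.217  0.061] [ 0.498 -0.2    0.091]
```

View pics/c1.png

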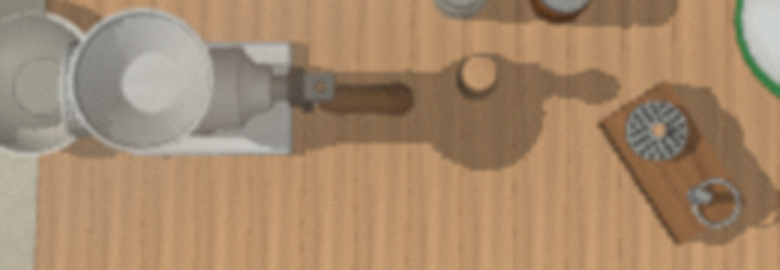

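The crop shows the shaft with a dark hole at crop (319,88), the handle end near (410,97), and the pin with tab at (697,197) and its ring toward (718,203), i.e. roughly world -y.

```bash
cat >> h.py <<'E'
from scipy.spatial.transform import Rotation as Ro
def delta(p,yaw=None):
    s=ctrl.get_state(); R=Ro.from_euler('xyz',s['tcp_rot'],degrees=True)
    d=R.inv().apply(np.array(p)-s['tcp_pos']); print('tcp',s['tcp_pos'].round(4),s['tcp_rot'].round(2),'d tool',d.round(4))
    return d
E
python3 - <<'E'
from a import *
im,d,ci=D['top']
T=np.linalg.inv(ci['camera_from_world']); print('cam',T[:3,3])
c=lambda u,v:(180+u/3,215+v/3)
print('hole',onz(ci,*c(319,88),.187)); print('boss',onz(ci,*c(285,87),.194))
print('handle tip',onz(ci,*c(410,97),.055),onz(ci,*c(340,97),.055))
for n,uv in(('ringc',c(718,203)),('tab',c(697,197))): print(n,onz(ci,*uv,.055 if n=='ringc' else .086))
P=cloud(d,ci); q=P[(P[...,1]>0.02)&(P[...,1]<0.16)&(P[...,0]>.5)&(P[...,0]<.65)&(P[...,2]>.03)&(P[...,2]<.09)]; print('handle',np.median(q,0),q.min(0),q.max(0),np.polyfit(q[:,1],q[:,0],1))
ci=ctrl.camera_info('wrist'); s=ctrl.get_state(); R=Ro.from_euler('xyz',s['tcp_rot'],degrees=True)
T=np.linalg.inv(ci['camera_from_world']); print('wrist cam in tool',R.inv().apply(T[:3,3]-s['tcp_pos']),(R.inv().as_matrix()@T[:3,:3]).round(3),ci['fx'])
delta((.49,-.209,.25))
E
```

```text
scene rim 618 ((0.5775803327560425, 0.31473809480667114), 0.06733085960149765)
low 1257 [0.40061459 0.05445047 0.01001938] [0.74921106 0.44945791 0.0259917 ]
 y0.150 n7 x 0.576..0.598 zmax 0.190 top x 0.586
 y0.160 n66 x 0.570..0.600 zmax 0.196 top x 0.581
 y0.170 n47 x 0.572..0.599 zmax 0.196 top x 0.588
 y0.180 n56 x 0.569..0.605 zmax 0.200 top x 0.586
 y0.190 n99 x 0.570..0.604 zmax 0.201 top x 0.587
 y0.200 n22 x 0.577..0.604 zmax 0.197 top x 0.590
 y0.210 n53 x 0.566..0.601 zmax 0.204 top x 0.582
 y0.220 n85 x 0.563..0.606 zmax 0.203 top x 0.584
 y0.230 n88 x 0.558..0.609 zmax 0.211 top x 0.586
 y0.240 n193 x 0.546..0.621 zmax 0.221 top x 0.586
scene stand 1174 ((0.5682211518287659, -0.25359734892845154), (0.15277868509292603, 0.24545542895793915), 33.34400939941406)
   [210 292   8  12  58] [ 0.493 -0.21   0.078] [ 0.485 -0.218  0.06 ] [ 0.499 -0.2    0.091]
   [232 293  25  23 430] [ 0.557 -0.167  0.069] [ 0.525 -0.196  0.06 ] [ 0.587 -0.135  0.085]
top rim 506 ((0.5798230171203613, 0.31604665517807007), 0.06329387426376343)
low 609 [0.41296055 0.05059212 0.01004355] [0.748691
[... 758 characters left out ...]
061] [ 0.498 -0.2    0.091]
cam [0.49900208 0.06762332 1.49495329]
hole [0.58174646 0.16759415 0.187     ]
boss [0.58153519 0.19859607 0.194     ]
handle tip [0.58291254 0.08410537 0.055     ] [0.58132528 0.15589451 0.055     ]
ringc [ 0.4815045  -0.23272073  0.055     ]
tab [ 0.48739326 -0.2052254   0.086     ]
handle [0.58240896 0.11693976 0.06116305] [0.56506959 0.02145063 0.03457421] [0.61594651 0.15972935 0.07271973] [-0.11217155  0.59506933]
wrist cam in tool [ 0.08317827 -0.00057187 -0.12383091] [[ 0.001 -0.947 -0.32 ]
 [ 1.     0.001 -0.   ]
 [ 0.    -0.32   0.947]] 404.25436364777386
tcp [ 0.1428 -0.5309  0.2497] [-1.7993e+02 -1.0000e-02  1.5060e+01] d tool [ 0.4189 -0.2207  0.    ]
```

>>> {"name": "jog_arm", "arguments": {"steps": [[[0.035, -0.0184, 0], [0, 0, 0], 0], [[0.035, -0.0184, 0], [0, 0, 0], 0], [[0.035, -0.0184, 0], [0, 0, 0], 0], [[0.035, -0.0184, 0], [0, 0, 0], 0], [[0.035, -0.0184, 0], [0, 0, 0], 0], [[0.035, -0.0184, 0], [0, 0, 0], 0], [[0.035, -0.0184, 0], [0, 0, 0], 0], [[0.035, -0.0184, 0], [0, 0, 0], 0], [[0.035, -0.0184, 0], [0, 0, 0], 0], [[0.035, -0.0184, 0], [0, 0, 0], 0], [[0.035, -0.0184, 0], [0, 0, 0], 0], [[0.034, -0.0184, 0], [0, 0, 0], 0]], "newtons": 60}}

```text
t: 1.1
tcp_pos: [0.4913, -0.2072, 0.2501]
tcp_rot: [-180.0, 0.0, 15.1]
force: [0.9, -1.1, 0.3]
gripper_width: 0.998
finger_force: 0.0
```

>>> {"name": "jog_arm", "arguments": {"steps": [[[0, 0, 0], [0, 0, -7.1], 60], [[0, 0, 0], [0, 0, -7.1], 60], [[0, 0, 0], [0, 0, -7.1], 60], [[0, 0, 0], [0, 0, -7.1], 60], [[0, 0, 0], [0, 0, -7.1], 60], [[0, 0, 0], [0, 0, -7.1], 60], [[0, 0, 0], [0, 0, -7.1], 60], [[0, 0, 0], [0, 0, -7.1], 60], [[0, 0, 0], [0, 0, -7.1], 60], [[0, 0, 0], [0, 0, -7.1], 60], [[0, 0, 0], [0, 0, -7.1], 60], [[0, 0, 0], [0, 0, -7.1], 60]]}}

```text
t: 2.1
tcp_pos: [0.49, -0.209, 0.2499]
tcp_rot: [-180.0, -0.0, 100.6]
force: [-1.5, 0.1, -0.3]
gripper_width: 0.765
finger_force: 0.0
```

>>> {"name": "jog_arm", "arguments": {"steps": [[[0, 0, 0], [0, 0, -7.1], 60], [[0, 0, 0], [0, 0, -7.1], 60], [[0, 0, 0], [0, 0, -7.1], 60], [[0, 0, 0], [0, 0, -7.1], 60], [[0, 0, 0], [0, 0, -7.1], 60], [[0, 0, 0], [0, 0, -7.1], 60], [[0, 0, 0], [0, 0, -7.1], 60], [[0, 0, 0], [0, 0, -7.1], 60], [[0, 0, 0], [0, 0, -7.1], 60], [[0, 0, 0], [0, 0, -7.1], 60], [[0, 0, 0], [0, 0, -7.1], 60], [[0, 0, 0], [0, 0, -7.1], 60]]}}

```text
t: 3.1
tcp_pos: [0.49, -0.209, 0.2499]
tcp_rot: [180.0, -0.0, -174.2]
force: [0.2, -0.7, -0.2]
gripper_width: 0.768
finger_force: 0.0
```

>>> {"name": "jog_arm", "arguments": {"steps": [[[0, 0, 0.005], [0, 0, -7.1], 60], [[0, 0, 0.005], [0, 0, -7.1], 60], [[0, 0, 0.005], [0, 0, -7.1], 60], [[0, 0, 0.005], [0, 0, -7.1], 60], [[0, 0, 0.005], [0, 0, -7.1], 60], [[0, 0, 0.005], [0, 0, -7.1], 60], [[0, 0, 0.005], [0, 0, -7.1], 60], [[0, 0, 0.005], [0, 0, -7.1], 60], [[0, 0, 0.005], [0, 0, -7.1], 60], [[0, 0, 0.005], [0, 0, -7.1], 60], [[0, 0, 0], [0, 0, -7.1], 60], [[0, 0, 0], [0, 0, -7.1], 60]]}}

```text
t: 4.1
tcp_pos: [0.4898, -0.2088, 0.1996]
tcp_rot: [179.9, 0.0, -89.0]
force: [1.0, 0.4, 0.6]
gripper_width: 0.764
finger_force: 0.0
```

```bash
python3 - <<'E'
from h import *
s=ctrl.get_state(); print(s['t'],s['tcp_pos'],s['tcp_rot'],s['joint_positions'],s['gripper_width'])
im,d,ci=grab('wrist'); save('w1.png',im); np.savez('pics/w1.npz',im=im,d=d,**ci)
P=cloud(d,ci); m=(P[...,2]>.08)&(P[...,2]<.1)&(abs(P[...,0]-.49)<.03)&(abs(P[...,1]+.209)<.03)
q=P[m]; print(len(q),q.mean(0),cv2.minAreaRect(q[:,:2].astype(np.float32)))
E
```

```text
4.1 [ 0.48983137 -0.20884089  0.19958589] [ 1.79930905e+02  4.58626893e-02 -8.89904532e+01] [-3.21240850e+01  1.43097316e+01 -6.94100825e+00  6.88321881e+01
  6.38599182e-04 -1.23133660e+02] 0.763677847939732
432 [ 0.49214211 -0.21122527  0.08565691] ((0.4921323359012604, -0.21053887903690338), (0.01602146588265896, 0.010097253136336803), 70.97415161132812)
```

View pics/w1.png

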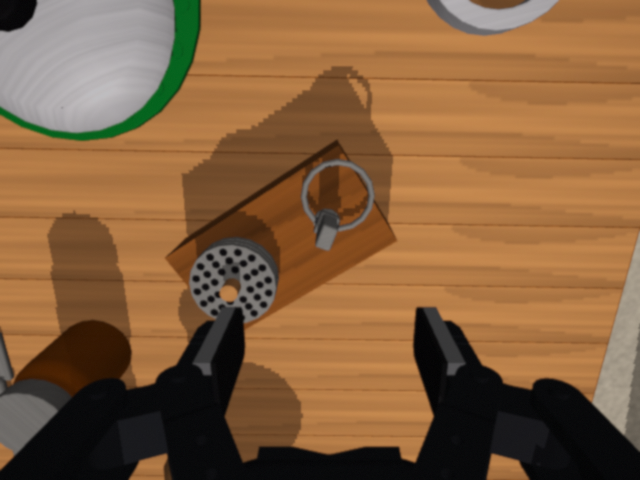

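The wrist picture shows the pin's tab at about (326,232), its ring open up-right toward (338,193), and the plates at (234,280) clear of the fingers' path.

>>> {"name": "jog_arm", "arguments": {"steps": [[[0.0017, -0.0023, 0], [0, 0, 6.7], 110], [[0, 0, 0.01], [0, 0, 6.7], 110], [[0, 0, 0.015], [0, 0, 6.6], 110], [[0, 0, 0.018], [0, 0, 0], 110], [[0, 0, 0.018], [0, 0, 0], 110], [[0, 0, 0.018], [0, 0, 0], 110], [[0, 0, 0.018], [0, 0, 0], 110], [[0, 0, 0.01], [0, 0, 0], 110], [[0, 0, 0.0066], [0, 0, 0], 110], [[0, 0, 0], [0, 0, 0], 110]]}}

```text
t: 4.98
tcp_pos: [0.492, -0.2105, 0.0856]
tcp_rot: [179.9, 0.0, -109.4]
force: [-0.5, 0.2, -0.6]
gripper_width: 0.567
finger_force: 0.0
```

>>> {"name": "jog_arm", "arguments": {"steps": [[[0, 0, 0.003], [0, 0, 0], 170], [[0, 0, 0], [0, 0, 0], 240], [[0, 0, 0], [0, 0, 0], 240], [[0, 0, 0], [0, 0, 0], 240], [[0, 0, 0], [0, 0, 0], 240], [[0, 0, 0], [0, 0, 0], 240], [[0, 0, 0], [0, 0, 0], 240]]}}

```text
t: 5.57
tcp_pos: [0.4927, -0.2109, 0.0843]
tcp_rot: [-179.9, -0.0, -109.3]
force: [-0.1, -0.0, 6.2]
gripper_width: 0.098
finger_force: 61.4
```

>>> {"name": "jog_arm", "arguments": {"steps": [[[0, 0, -0.01], [0, 0, 0], 240], [[0, 0, -0.015], [0, 0, 0], 240], [[0, 0, -0.02], [0, 0, 0], 240], [[0, 0, -0.025], [0, 0, 0], 240], [[0, 0, -0.025], [0, 0, 0], 240], [[0, 0, -0.025], [0, 0, 0], 240], [[0, 0, -0.025], [0, 0, 0], 240], [[0, 0, -0.025], [0, 0, 0], 240], [[0, 0, -0.025], [0, 0, 0], 240], [[0, 0, -0.015], [0, 0, 0], 240], [[0, 0, 0], [0, 0, 0], 240]]}}

```text
t: 6.48
tcp_pos: [0.493, -0.2111, 0.2974]
tcp_rot: [-179.7, -0.1, -109.3]
force: [0.1, 0.2, -0.5]
gripper_width: 0.104
finger_force: 60.7
```

```bash
python3 - <<'E'
from h import *
delta((.582,.150,.30)); print(ctrl.get_state()['force'],ctrl.get_state()['gripper_width'])
E
```

```text
tcp [ 0.493  -0.2111  0.2974] [-1.7971e+02 -7.0000e-02 -1.0935e+02] d tool [-0.3701  0.0356 -0.0032]
[ 0.11886282  0.19484158 -0.46051541] 0.10402180349073514
```

>>> {"name": "jog_arm", "arguments": {"steps": [[[-0.02, 0.002, 0], [0, 0, 0], 240], [[-0.035, 0.0034, 0], [0, 0, 0], 240], [[-0.035, 0.0034, 0], [0, 0, 0], 240], [[-0.035, 0.0034, 0], [0, 0, 0], 240], [[-0.035, 0.0034, 0], [0, 0, 0], 240], [[-0.035, 0.0034, 0], [0, 0, 0], 240], [[-0.035, 0.0034, 0], [0, 0, 0], 240], [[-0.035, 0.0034, 0], [0, 0, 0], 240], [[-0.035, 0.0034, 0], [0, 0, 0], 240], [[-0.035, 0.0034, 0], [0, 0, 0], 240], [[-0.02, 0.002, 0], [0, 0, 0], 240], [[-0.015, 0.001, 0], [0, 0, 0], 240]]}}

```text
t: 7.48
tcp_pos: [0.5811, 0.1525, 0.2925]
tcp_rot: [179.9, -0.0, -109.2]
force: [-0.0, -0.5, -0.4]
gripper_width: 0.098
finger_force: 60.7
```

>>> {"name": "jog_arm", "arguments": {"steps": [[[0, 0, 0], [0, 0, -6.5], 240], [[0, 0, 0], [0, 0, -6.5], 240], [[0, 0, 0], [0, 0, -6.4], 240], [[0, 0, 0], [0, 0, 0], 240]]}}

```text
t: 7.82
tcp_pos: [0.5812, 0.1499, 0.293]
tcp_rot: [179.9, -0.0, -89.7]
force: [-0.2, -0.0, -0.8]
gripper_width: 0.103
finger_force: 60.6
```

```bash
python3 - <<'E'
from h import *
s=ctrl.get_state(); print(s['t'],s['tcp_pos'],s['tcp_rot'],s['force'])
im,d,ci=grab('wrist'); np.savez('pics/w2.npz',im=im,d=d,**ci)
T=np.vstack
c=ci['camera_from_world']
for p in[(.582,.168,.187),tuple(s['tcp_pos']-[0,0,.07])]:
    q=c[:3,:3]@np.array(p)+c[:3,3]; print(ci['fx']*q[0]/q[2]+ci['cx'],ci['fy']*q[1]/q[2]+ci['cy'])
save('w2.png',cv2.resize(im[150:400,180:460],None,fx=2.4,fy=2.4,interpolation=cv2.INTER_CUBIC))
E
```

```text
7.8167 [0.58121648 0.1498717  0.29298824] [ 1.79927853e+02 -2.00708094e-02 -8.96655642e+01] [-0.24578901 -0.03810461 -0.80810501]
327.9785811717644 271.5640534896296
329.7111625952367 267.0511219064709
```

View pics/w2.png

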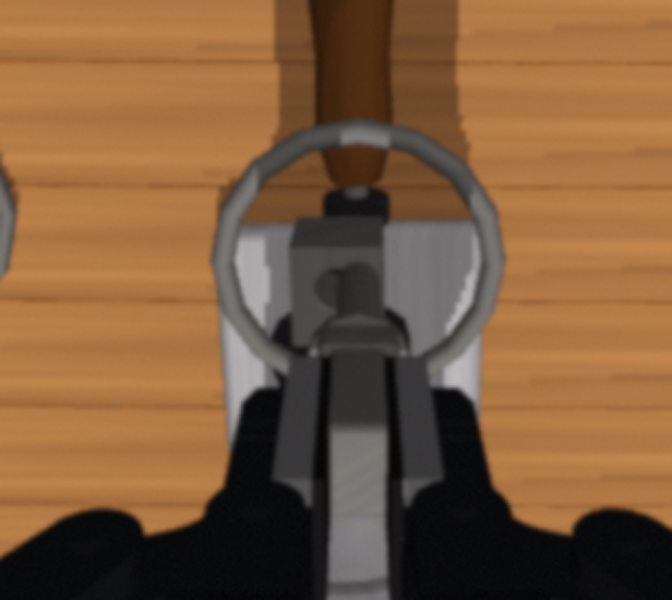

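The crop shows the shaft's top face (crop u 292–384, nose edge v≈248), the hole's left rim at (317,288) partly hidden by the pin's shank (358,310), and the ring open over the nose, as wanted; the handle at u≈352 suggests a small crank lean.

```bash
python3 - <<'E'
from h import *
z=np.load('pics/w2.npz'); ci={k:z[k] for k in('fx','fy','cx','cy','camera_from_world')}; P=cloud(z['d'],ci); im=z['im']
C=lambda u,v:(180+u/2.4,150+v/2.4)
m=(P[...,0]>.56)&(P[...,0]<.60)&(P[...,1]>.14)&(P[...,1]<.20)&(P[...,2]>.178)&(P[...,2]<.196)
q=P[m]; print(len(q))
for y in np.arange(.145,.2,.005):
    s=q[abs(q[:,1]-y)<.0025]
    if len(s)>5: print(y.round(3),len(s),'x',s[:,0].min().round(4),s[:,0].max().round(4),'z fit',np.polyfit(s[:,0]-.58,s[:,2],1).round(4))
A=np.c_[q[:,0]-.58,q[:,1]-.165,np.ones(len(q))]
w=np.ones(len(q),bool)
for _ in range(5):
    c=np.linalg.lstsq(A[w],q[w,2],rcond=None)[0]; w=abs(A@c-q[:,2])<.002
print('plane',c,w.sum(), 'deg',np.degrees(np.arctan(c[:2])))
zt=c[2]
for n,uv in dict(nl=(292,248),nr=(384,246),hl=(316,288),ht=(337,267)).items(): print(n,onz(ci,*C(*uv),zt).round(4))
# handle
h=P[(P[...,1]>.06)&(P[...,1]<.14)&(abs(P[...,0]-.58)<.03)&(P[...,2]>.035)&(P[...,2]<.08)]
for y in np.arange(.07,.14,.01):
    s=h[abs(h[:,1]-y)<.005]
    if len(s)>5: print('handle',y.round(3),s[:,0].min().round(4),s[:,0].max().round(4),s[:,2].max().round(4))
# shank / tip seen points nearest: z between .2 and .245
s=P[(abs(P[...,0]-.581)<.012)&(abs(P[...,1]-.15)<.02)&(P[...,2]>.2)&(P[...,2]<.25)]
print('shank',len(s)); 
for zz in np.arange(.215,.25,.005):
    t=s[abs(s[:,2]-zz)<.0025]
    if len(t)>3: print(zz.round(3),len(t),t[:,0].min().round(4),t[:,0].max().round(4),t[:,1].min().round(4))
print('tip lowest',s[:,2].min())
E
```

```text
1081
0.155 330 x 0.5751 0.5993 z fit [-0.0095  0.1844]
0.16 245 x 0.5752 0.5992 z fit [0.0121 0.1869]
0.165 98 x 0.5752 0.5992 z fit [-0.0292  0.1874]
0.17 149 x 0.5751 0.5987 z fit [-0.0112  0.1859]
0.175 133 x 0.5751 0.5988 z fit [0.1494 0.1846]
0.18 66 x 0.592 0.5993 z fit [-0.1795  0.1897]
0.185 58 x 0.5676 0.6 z fit [0.2426 0.1828]
plane [-0.02968361  0.00796689  0.18736236] 832 deg [-1.70024625  0.45645958]
nl [0.598  0.1559 0.1874]
nr [0.5748 0.1552 0.1874]
hl [0.592  0.1669 0.1874]
ht [0.5867 0.161  0.1874]
handle 0.08 0.5738 0.5955 0.063
handle 0.09 0.5684 0.6016 0.068
handle 0.1 0.5684 0.6016 0.0693
handle 0.11 0.569 0.6 0.0676
handle 0.12 0.5697 0.5992 0.0672
handle 0.13 0.5694 0.5984 0.0663
handle 0.14 0.5694 0.5976 0.0669
shank 333
0.22 21 0.5774 0.5858 0.146
0.225 63 0.5774 0.5862 0.1456
0.23 64 0.5776 0.5861 0.1457
0.235 70 0.5777 0.5861 0.1455
0.24 76 0.5773 0.586 0.1454
0.245 39 0.5779 0.5854 0.1454
tip lowest 0.2197970181490934
```

>>> {"name": "jog_arm", "arguments": {"steps": [[[-0.006, -0.0023, 0], [-1.3, 0, 0], 240], [[-0.006, -0.0023, 0], [0, 0, 0], 240], [[-0.0055, -0.0022, 0], [0, 0, 0], 240], [[0, 0, 0.008], [0, 0, 0], 240], [[0, 0, 0.008], [0, 0, 0], 240], [[0, 0, 0.008], [0, 0, 0], 240], [[0, 0, 0.004], [0, 0, 0], 240], [[0, 0, 0], [0, 0, 0], 240], [[0, 0, 0], [0, 0, 0], 240]]}}

```text
t: 8.62
tcp_pos: [0.5873, 0.1675, 0.2654]
tcp_rot: [178.7, -0.0, -90.0]
force: [-0.3, -0.2, -1.4]
gripper_width: 0.102
finger_force: 60.6
```

```bash
python3 - <<'E'
from h import *
s=ctrl.get_state(); print(s['t'],s['tcp_pos'],s['tcp_rot'],s['force'])
im,d,ci=grab('wrist'); np.savez('pics/w3.npz',im=im,d=d,**ci)
P=cloud(d,ci)
s=P[(abs(P[...,0]-.587)<.009)&(abs(P[...,1]-.167)<.009)&(P[...,2]>.19)&(P[...,2]<.23)]
for zz in np.arange(.19,.23,.005):
    t=s[abs(s[:,2]-zz)<.0025]
    if len(t)>3: print(zz.round(3),len(t),t[:,0].min().round(4),t[:,0].max().round(4),t[:,1].min().round(4))
m=(P[...,0]>.56)&(P[...,0]<.61)&(P[...,1]>.15)&(P[...,1]<.18)&(P[...,2]>.183)&(P[...,2]<.19)
q=P[m]; print(len(q),q.min(0),q.max(0))
save('w3.png',cv2.resize(im[200:350,220:420],None,fx=4,fy=4,interpolation=cv2.INTER_CUBIC))
E
```

```text
8.6167 [0.58733866 0.16751584 0.26535581] [ 1.78670549e+02 -6.98127567e-03 -8.99617393e+01] [-0.28941147 -0.23623387 -1.44061278]
0.195 53 0.582 0.5903 0.163
0.2 65 0.5821 0.5908 0.1633
0.205 64 0.5824 0.5909 0.1632
0.21 71 0.5822 0.5909 0.163
0.215 71 0.5828 0.5909 0.1631
0.22 10 0.5849 0.5895 0.1632
0.23 14 0.5792 0.5957 0.1587
1456 [0.57494253 0.1546269  0.18303412] [0.59934236 0.17997356 0.18899687]
```

View pics/w3.png

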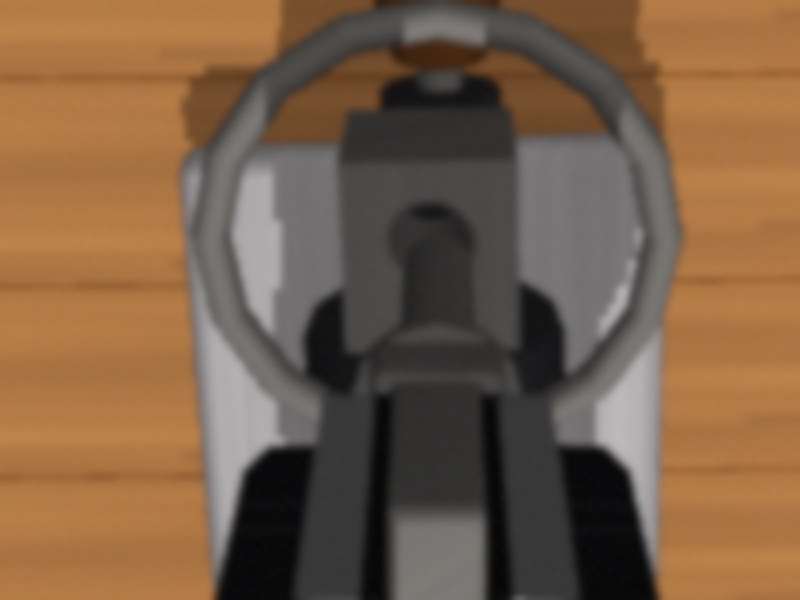

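The crop shows the hole at (431,238), front rim at v≈203, and the shank's tip (404–472) entering over its middle; both lie within about a millimetre.

```bash
python3 - <<'E'
from h import *
z=np.load('pics/w3.npz'); ci={k:z[k] for k in('fx','fy','cx','cy','camera_from_world')}
C=lambda u,v:(220+u/4,200+v/4)
for n,uv in dict(front=(431,203),l=(388,238),r=(475,238),nose=(430,160),facel=(343,230),facer=(517,230)).items(): print(n,onz(ci,*C(*uv),.187).round(4))
E
```

```text
front [0.5866 0.1616 0.187 ]
l [0.5924 0.1666 0.187 ]
r [0.5807 0.1667 0.187 ]
nose [0.5868 0.1556 0.187 ]
facel [0.5984 0.1654 0.187 ]
facer [0.5751 0.1656 0.187 ]
```

>>> {"name": "jog_arm", "arguments": {"steps": [[[0.0006, -0.0007, 0.002], [0, 0, 0], 240], [[0, 0, 0.002], [0, 0, 0], 240], [[0, 0, 0.001], [0, 0, 0], 240], [[0, 0, 0.001], [0, 0, 0], 240], [[0, 0, 0.001], [0, 0, 0], 240], [[0, 0, 0.001], [0, 0, 0], 240], [[0, 0, 0.001], [0, 0, 0], 240], [[0, 0, 0], [0, 0, 0], 240]]}}

```text
t: 9.33
tcp_pos: [0.588, 0.1671, 0.2564]
tcp_rot: [178.7, -0.0, -89.9]
force: [-0.5, 0.3, -0.2]
gripper_width: 0.098
finger_force: 60.6
```

>>> {"name": "jog_arm", "arguments": {"steps": [[[0, 0, 0.001], [0, 0, 0], 240], [[0, 0, 0.001], [0, 0, 0], 240], [[0, 0, 0.001], [0, 0, 0], 240], [[0, 0, 0.001], [0, 0, 0], 240], [[0, 0, 0.001], [0, 0, 0], 240], [[0, 0, 0.001], [0, 0, 0], 240], [[0, 0, 0], [0, 0, 0], 240]]}}

```text
t: 9.92
tcp_pos: [0.5879, 0.1671, 0.2503]
tcp_rot: [178.7, -0.0, -89.9]
force: [-0.3, -0.1, -1.8]
gripper_width: 0.099
finger_force: 60.6
```

>>> {"name": "jog_arm", "arguments": {"steps": [[[0, 0, 0.002], [0, 0, 0], 240], [[0, 0, 0.002], [0, 0, 0], 240], [[0, 0, 0.002], [0, 0, 0], 240], [[0, 0, 0.002], [0, 0, 0], 240], [[0, 0, 0.002], [0, 0, 0], 240], [[0, 0, 0.002], [0, 0, 0], 240], [[0, 0, 0.002], [0, 0, 0], 240], [[0, 0, 0], [0, 0, 0], 240]]}}

```text
t: 10.58
tcp_pos: [0.5874, 0.1671, 0.2361]
tcp_rot: [178.7, -0.0, -89.9]
force: [0.3, 0.8, -1.4]
gripper_width: 0.101
finger_force: 60.6
```

>>> {"name": "jog_arm", "arguments": {"steps": [[[0, 0, 0.002], [0, 0, 0], 240], [[0, 0, 0.002], [0, 0, 0], 240], [[0, 0, 0.002], [0, 0, 0], 240], [[0, 0, 0.0015], [0, 0, 0], 240], [[0, 0, 0.001], [0, 0, 0], 240], [[0, 0, 0.001], [0, 0, 0], 240], [[0, 0, 0.001], [0, 0, 0], 240], [[0, 0, 0], [0, 0, 0], 240]]}}

```text
t: 11.25
tcp_pos: [0.5873, 0.1671, 0.2259]
tcp_rot: [178.7, -0.0, -89.9]
force: [1.0, 0.4, -1.3]
gripper_width: 0.099
finger_force: 60.6
```

>>> {"name": "jog_arm", "arguments": {"steps": [[[0, 0, 0.001], [0, 0, 0], 240], [[0, 0, 0.001], [0, 0, 0], 240], [[0, 0, 0.001], [0, 0, 0], 240], [[0, 0, 0], [0, 0, 0], 240]]}}

```text
t: 11.58
tcp_pos: [0.5873, 0.1671, 0.2233]
tcp_rot: [178.7, 0.0, -89.9]
force: [0.4, -0.4, -0.3]
gripper_width: 0.101
finger_force: 60.7
```

>>> {"name": "jog_arm", "arguments": {"steps": [[[0, 0, 0.0007], [0, 0, 0], 240], [[0, 0, 0.0007], [0, 0, 0], 240], [[0, 0, 0.0007], [0, 0, 0], 240], [[0, 0, 0], [0, 0, 0], 240]]}}

```text
t: 11.92
tcp_pos: [0.5874, 0.1671, 0.223]
tcp_rot: [178.9, 0.0, -89.9]
force: [-3.5, -0.3, 14.0]
gripper_width: 0.1
finger_force: 62.8
```

>>> {"name": "jog_arm", "arguments": {"steps": [[[0, 0, -0.001], [0, 0, 0], 240], [[0, 0, 0], [0, 0, 0], 230], [[0, 0, 0], [0, 0, 0], 152], [[0, 0, 0], [0, 0, 0], 152], [[0, 0, 0], [0, 0, 0], 152], [[0, 0, 0], [0, 0, 0], 152], [[0, 0, 0], [0, 0, 0], 152], [[0, 0, -0.001], [0, 0, 0], 152]]}}

```text
t: 12.58
tcp_pos: [0.5872, 0.1671, 0.2227]
tcp_rot: [178.7, -0.0, -89.9]
force: [-0.3, -0.5, -0.1]
gripper_width: 0.403
finger_force: 0.0
```

>>> {"name": "jog_arm", "arguments": {"steps": [[[0.006, 0, -0.001], [0, 0, 0], 152], [[0.01, 0, 0], [0, 0, 0], 152], [[0.01, 0, 0], [0, 0, 0], 152], [[0.01, 0, 0], [0, 0, 0], 152], [[0, 0, 0], [0, 0, 0], 152]]}}

```text
t: 13.0
tcp_pos: [0.5874, 0.1288, 0.2241]
tcp_rot: [178.7, -0.0, -90.1]
force: [0.4, 0.3, -0.7]
gripper_width: 0.403
finger_force: 0.0
```

```bash
cat > look.py <<'E'
from h import *
import sys
s=ctrl.get_state(); print(s['t'],s['tcp_pos'],s['tcp_rot'],s['force'],s['gripper_width'])
im,d,ci=grab('wrist'); P=cloud(d,ci)
c=cv2.resize(im[150:450,160:480],None,fx=2.4,fy=2.4,interpolation=cv2.INTER_CUBIC)[:599]; save(sys.argv[1],c)
m=(abs(P[...,0]-.587)<.011)&(abs(P[...,1]-.167)<.012)&(P[...,2]>.218)&(P[...,2]<.235); q=P[m]
if len(q)>10: print('tab top',len(q),q.mean(0).round(4),cv2.minAreaRect(q[:,:2].astype(np.float32)))
m=(abs(P[...,0]-.587)<.03)&(P[...,1]>.09)&(P[...,1]<.153)&(P[...,2]>.13)&(P[...,2]<.205); q=P[m]
if len(q)>10: print('ring',len(q),q.min(0).round(4),q.max(0).round(4),q.mean(0).round(4))
E
python3 look.py w4.png
```

```text
13.0 [0.58744002 0.12883074 0.22406833] [ 1.78703913e+02 -2.92865194e-02 -9.00534991e+01] [ 0.35540508  0.28260549 -0.73390091] 0.4028396974691176
tab top 1142 [0.5884 0.1647 0.224 ] ((0.5883526802062988, 0.1669253408908844), (0.01818917877972126, 0.010003377683460712), 89.5177993774414)
ring 965 [0.5689 0.121  0.1928] [0.606  0.1368 0.1984] [0.5876 0.1263 0.1956]
```

View pics/w4.png

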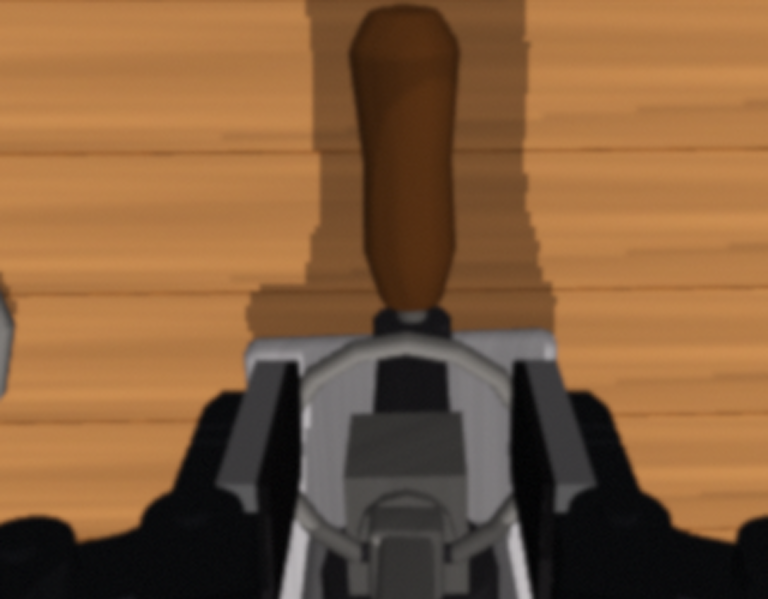

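The crop shows the pin seated with its collar on the shaft, the ring open over the nose, and the open fingers straddling the shaft above the ring's sides at u≈300 and 512.

>>> {"name": "jog_arm", "arguments": {"steps": [[[0, 0, 0.006], [0, 0, 0], 152], [[0, 0, 0.004], [0, 0, 0], 152], [[0, 0, 0.004], [0, 0, 0], 152], [[0, 0, 0.004], [0, 0, 0], 152], [[0, 0, 0.004], [0, 0, 0], 152], [[0, 0, 0.003], [0, 0, 0], 152]]}}

```text
t: 13.55
tcp_pos: [0.5868, 0.1316, 0.1988]
tcp_rot: [178.7, 0.0, -89.9]
force: [-0.4, 1.0, 4.6]
gripper_width: 0.404
finger_force: 2.0
```

>>> {"name": "jog_arm", "arguments": {"steps": [[[0, 0, 0.004], [0, 0, 0], 152], [[0, 0, 0.004], [0, 0, 0], 152], [[0, 0, 0.004], [0, 0, 0], 152], [[0, 0, 0.004], [0, 0, 0], 152], [[0, 0, 0.004], [0, 0, 0], 152], [[0, 0, 0.002], [0, 0, 0], 152], [[0, 0, 0], [0, 0, 0], 152]]}}

```text
t: 14.13
tcp_pos: [0.586, 0.1308, 0.1761]
tcp_rot: [178.6, -0.0, -90.0]
force: [-0.7, -2.0, -0.1]
gripper_width: 0.406
finger_force: 1.2
```

>>> {"name": "jog_arm", "arguments": {"steps": [[[-0.003, 0, 0], [0, 0, 0], 152], [[-0.003, 0, 0], [0, 0, 0], 152], [[-0.003, 0, 0], [0, 0, 0], 152], [[-0.003, 0, 0], [0, 0, 0], 152], [[-0.003, 0, 0], [0, 0, 0], 152], [[-0.002, 0, 0], [0, 0, 0], 152], [[0, 0, 0], [0, 0, 0], 152]]}}

```text
t: 14.72
tcp_pos: [0.5859, 0.1475, 0.176]
tcp_rot: [178.6, -0.1, -90.0]
force: [0.4, -3.4, -2.7]
gripper_width: 0.402
finger_force: 1.9
```

>>> {"name": "jog_arm", "arguments": {"steps": [[[-0.001, 0, 0], [0, 0, 0], 152], [[-0.001, 0, 0], [0, 0, 0], 152], [[0, 0, 0], [0, 0, 0], 152]]}}

```text
t: 14.97
tcp_pos: [0.5861, 0.1503, 0.1768]
tcp_rot: [178.7, -0.0, -89.9]
force: [-0.3, -3.6, -3.7]
gripper_width: 0.406
finger_force: 1.8
```

>>> {"name": "jog_arm", "arguments": {"steps": [[[-0.001, 0, 0], [0, 0, 0], 152], [[-0.001, 0, 0], [0, 0, 0], 152], [[0, 0, 0], [0, 0, 0], 152]]}}

```text
t: 15.22
tcp_pos: [0.5862, 0.1518, 0.1769]
tcp_rot: [178.7, -0.1, -89.9]
force: [-0.4, -5.2, -4.1]
gripper_width: 0.403
finger_force: 2.9
```

>>> {"name": "jog_arm", "arguments": {"steps": [[[-0.001, 0, 0], [0, 0, 0], 152], [[0, 0, 0], [0, 0, 0], 152]]}}

```text
t: 15.38
tcp_pos: [0.5862, 0.1522, 0.1768]
tcp_rot: [178.7, -0.1, -90.0]
force: [-0.2, -8.3, -3.5]
gripper_width: 0.403
finger_force: 4.6
```

>>> {"name": "jog_arm", "arguments": {"steps": [[[0.003, 0, 0], [0, 0, 0], 152], [[0.01, 0, 0], [0, 0, 0], 152], [[0.015, 0, 0], [0, 0, 0], 152], [[0.012, 0, 0], [0, 0, 0], 152], [[0, 0, -0.025], [0, 0, 0], 152], [[0, 0, -0.035], [0, 0, 0], 152], [[0, 0, -0.035], [0, 0, 0], 152], [[0.01, 0, -0.01], [5, 0, 0], 152], [[0, 0, 0], [-5, 0, 0], 152]]}}

```text
t: 16.13
tcp_pos: [0.5857, 0.1017, 0.2865]
tcp_rot: [179.6, 0.0, -89.9]
force: [-1.4, 0.2, 0.2]
gripper_width: 0.401
finger_force: 0.0
```

```bash
python3 look.py w5.png; python3 - <<'E'
from h import *
im,d,ci=grab('scene'); save('s5.png',cv2.resize(im[150:270,300:430],None,fx=4.5,fy=4.5,interpolation=cv2.INTER_CUBIC))
E
```

```text
16.1333 [0.58570367 0.10167159 0.28652067] [ 1.79635072e+02  1.85451235e-02 -8.99446262e+01] [-1.35331507  0.20649898  0.24739032] 0.40085584914364736
tab top 554 [0.5889 0.1674 0.224 ] ((0.5889487266540527, 0.16926461458206177), (0.01010479498654604, 0.01702094078063965), 0.21041639149188995)
```

View pics/w5.png

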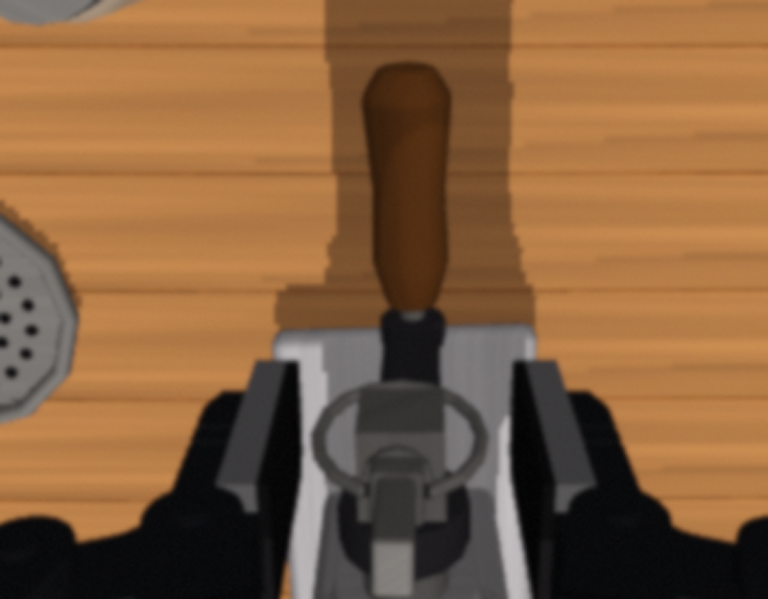

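The crop shows the ring swung down round the nose, its end at (400,383) seen just past the nose's lower edge, pin still upright in place; I measure the angle from depth.

```bash
python3 - <<'E'
from h import *
im,d,ci=grab('wrist'); P=cloud(d,ci)
x=P[...,0]-.588
m=(abs(x)>.0135)&(abs(x)<.027)&(P[...,1]>.10)&(P[...,1]<.178)&(P[...,2]>.135)&(P[...,2]<.2); q=P[m]
for z in np.arange(.14,.2,.005):
    s=q[abs(q[:,2]-z)<.0025]
    if len(s)>3: print(z.round(3),len(s),'y',np.percentile(s[:,1],[0,50,100]).round(4))
m=(abs(x)<.011)&(P[...,1]>.10)&(P[...,1]<.19)&(P[...,2]>.13)&(P[...,2]<.186); q=P[m]
for z in np.arange(.13,.19,.004):
    s=q[abs(q[:,2]-z)<.002]
    if len(s)>3: print('mid',z.round(3),len(s),'y',np.percentile(s[:,1],[0,50,100]).round(4))
E
```

```text
0.155 20 y [0.1619 0.1627 0.1642]
0.16 83 y [0.1614 0.1633 0.1654]
0.165 74 y [0.1628 0.1639 0.1662]
0.17 64 y [0.163  0.1646 0.1664]
0.175 62 y [0.1637 0.1653 0.1666]
0.18 68 y [0.1648 0.1661 0.1683]
0.185 92 y [0.1655 0.1669 0.1688]
0.19 115 y [0.1658 0.1678 0.1711]
0.195 16 y [0.1664 0.169  0.1707]
mid 0.15 31 y [0.161  0.1619 0.1627]
mid 0.154 54 y [0.1609 0.1618 0.1627]
mid 0.162 26 y [0.1567 0.1572 0.1576]
mid 0.166 91 y [0.1559 0.1568 0.158 ]
mid 0.17 99 y [0.1558 0.1568 0.1578]
mid 0.174 106 y [0.1557 0.1568 0.1582]
mid 0.178 116 y [0.1558 0.1569 0.1577]
mid 0.182 115 y [0.1559 0.1568 0.158 ]
mid 0.186 77 y [0.156  0.157  0.1818]
```

View pics/s5.png

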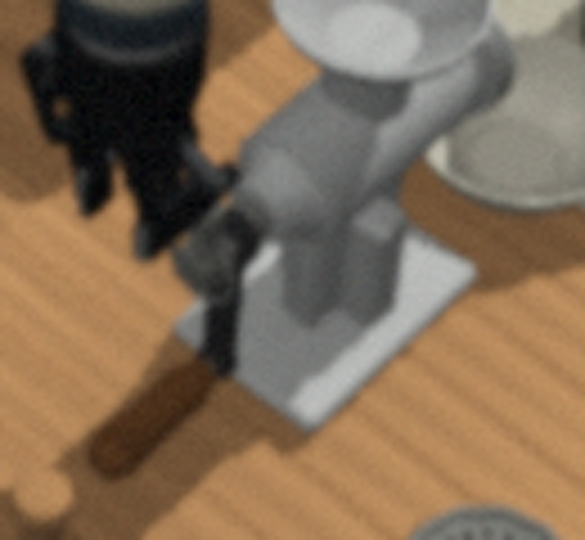

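The scene crop shows the mincer with the arm clear of it at upper left. The ring measures about 81.5° (1.42 rad) on the pin's tip, so it is shut.

```bash
python3 -c "
from station import ctrl
print(ctrl.close_job())"
```

```text
the job is handed in; nothing more can be done
None
```

The job is handed in: the pin is home in the crank shaft with its collar on the shaft, and the ring is shut over the nose (about 1.42 rad by depth, bearing on the pin's tip). It took about 16 s, and the most I read pushing on the shaft was 14 N as the collar seated.

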